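# Count out three sample tubes on the tilting pocket board

### The arm

A 6-joint arm with a two-finger parallel gripper is mounted at the origin on a cart in front of the work surface, level with it; the furniture and walls round the work are solid. World frame = base frame: x ahead of the robot, y to its left, z up, the work surface at z = 0. Lengths are in m, angles in rad, forces in N, time in s.
With the tool pointing down it reaches from about 0.3 to 0.95 m from the base axis. Payload 3.1 kg.
Tool frame: the origin (TCP) lies at the very end of the fingers, on their centre line; the grasp point (between the pads) lies 19 mm behind it (r.pinch_z is the distance from the TCP to the grasp point, in m); z points along the fingers, y is the direction in which the jaws open and shut (so a half turn about z gives the same grasp; the last joint's range is limited). The gripper opens to 85 mm and grips with 20 to 120 N. Pads are 22 mm wide; open, the fingers measure 114 mm over their backs; the gripper's body (76 mm by 85 mm) begins 54 mm behind the grasp point. The pads swing forward as they close: fully open they stand 13 mm farther back than shut.
Start: joints at [1.141, 0.308, 1.634, -0, 1.2, -0.07], TCP at [0.22, 0.585, 0.231] pointing down, gripper open.
Joint ranges: [-3.06, 3.06], [-0.79, 1.96], [0.05, 2.63], [-1.19, 4.34], [0.05, 2.64], [-2.94, 2.94]. Speed limits (rad/s): [2.79, 2.79, 3.14, 3.14, 3.14, 3.14].

### API

Orientations are given as a unit quaternion [x, y, z, w].
In Python, from plant import r gives the robot as it stands.
- The arm moves only by the tool apply_moves, never from a script. Its argument "motion" is a list of rows, each a list of 3 entries, a list of its own where there are three numbers: the turn, a rotation vector about the world's x, y, z in units of 60 degrees (1.0 is 60 degrees), then the shift along the world's x, y, z in units of 1 m (1.0 is 1 m), then the closure, from 0 (fully open) to 1 (shut). A call has 1 to 20 rows; each row is the pose to reach, as a shift and turn from the pose commanded when the call began; what a row does not reach only later rows make up. A row lasts 1/8 s, in which the tool goes at most 62.5 mm and 10.7 degrees, less where a joint would pass 70% of its speed; a pose out of reach is approached as far as the arm can. A call with a number of a shift or a turn outside -1 to 1 is refused whole. A call with a gripper value outside its range is refused whole. The fingers move at their own pace and stop on an object; the grip force is fixed at half the most. Time passes only in rows, so rows that repeat a pose let the fingers close. It gives the time, the measured TCP pose, the force and the opening at its end, in the units of the state.
- r.sense(): the state, without advancing time (a new reading comes with each control period).
- r.snapshot(name): name is "scene" or "top" or "wrist"; returns the picture (400x640x3 uint8, red, green, blue); there is no depth.
- r.calibration(name): a dict with "K" (3x3 intrinsics, pixels), "T" (4x4, takes a point from camera to world coordinates); the wrist camera has in their place "T_tool_cam" (4x4, takes a point from camera to tool coordinates, whose origin is the TCP and whose axes are the flange's). Camera axes: x right, y up, looking along -z (the intrinsics and any distortion apply to the point x, -y, -z); pixel columns grow to the right and rows downward; lengths in m; the calibration is good to about 2 mm. The wrist camera is an equidistant fisheye: a pixel r from the principal point sees the ray r / f radians off the axis. A picture is of the moment at which its call begins: read the wrist's pose just before it. calibration takes no time and is no camera call.
- r.job_done(): hands the job in, once; it reports no verdict.
The state is a dict: "time_s": time; "joint_pos": joint angles; "qvel": joint speeds; "effort": joint torques, N m; "tcp_pos": TCP position; "ee_rot": TCP orientation; "contact_force": force on the tool from outside, world axes, zero at the start; "ft_torque": the same for the moment, N m; "finger_gap": finger opening in m.
Only numpy, scipy, OpenCV 4.12 (cv2) and the standard library are available. Lean on these libraries where they do the work, as an engineer would, in place of code of your own. Each camera call takes 0.05 s, during which the arm holds its last target. There are 200 camera calls.

### The job

Count out three sample tubes for weighing: by its bar, tip the counting board bar end down until all four tubes have rolled out of the channel and the pockets fill, then tip it the other way so that the one left over rolls back to the end of the channel; if a pocket stays empty, tip it again, and never touch the tubes in or beyond the pockets. Then take that spare tube from the channel and lay it gently in the vees of the nest so that it holds the sensing pin down. Leave the three counted tubes in their pockets and do not disturb the things standing about.

Things in the scene. Friction and masses are not known exactly. Their poses are not given: they have to be found in the camera images.
- pocket_board (a joint): tilt of the white counting board about its level hinge, rad: 0 = level, positive = bar end down (tubes run from channel to pockets), negative = channel end down. Stops at -0.5 and +0.5; starts at -0.12. Friction (0.5 N m, about 3 N at the bar) holds any tilt. Tubes may need up to about 0.45 to roll over filled pockets.
- board_hinge (a point): middle of the hinge axis, 100 mm above the bench on a fixed stand; frame of the tilting white board: x along the axis and the lying tubes, y along the board to the bar (at tilt q it points down by sin q), z out of its face. Rolling face z = 10 mm; side walls 84 mm apart inside, tops z = 28 mm; end walls' inner faces y = -118 and 120 mm, tops z = 32 mm. Beyond the pockets: flat strip y 86 to 120 mm
- bar_grip (a point): middle of the board's steel handle bar: round, 12 mm thick, 68 mm long, along the board's x; at y = 170 mm, z = 50 mm in the board's frame, 38 mm clear beyond the end wall. It turns between gripper pads as the board tilts.
- channel_end (a point): centre of a tube that lies against the end wall of the channel (board frame y = -106 mm, z = 22 mm); moves with the board. The channel is flat, y -118 to -12 mm; its end wall has a gap 48 mm wide in the middle, open down to the rolling face, for a finger.
- pocket_1 (a point): centre of a tube seated in pocket 1 (nearest the channel): a slot across the board, 26 mm wide and 23 mm deep; board frame y = 1 mm, z = -1 mm; moves with the board
- pocket_2 (a point): centre of a tube seated in pocket 2 (middle): a slot across the board, 26 mm wide and 23 mm deep; board frame y = 37 mm, z = -1 mm; moves with the board
- pocket_3 (a point): centre of a tube seated in pocket 3 (nearest the bar): a slot across the board, 26 mm wide and 23 mm deep; board frame y = 73 mm, z = -1 mm; moves with the board
- tube_1_center (a point): centre of one of four like sample tubes (amber glass, round ends, black cap), 24 mm diameter, 80 mm long, about 60 g; its x axis runs along the tube. All four start lying side by side across the channel. Which tube ends where does not matter.
- tube_2_center (a point): centre of one of four like sample tubes (amber glass, round ends, black cap), 24 mm diameter, 80 mm long, about 60 g; its x axis runs along the tube. All four start lying side by side across the channel. Which tube ends where does not matter.
- tube_3_center (a point): centre of one of four like sample tubes (amber glass, round ends, black cap), 24 mm diameter, 80 mm long, about 60 g; its x axis runs along the tube. All four start lying side by side across the channel. Which tube ends where does not matter.
- tube_4_center (a point): centre of one of four like sample tubes (amber glass, round ends, black cap), 24 mm diameter, 80 mm long, about 60 g; its x axis runs along the tube. All four start lying side by side across the channel. Which tube ends where does not matter.
- nest_seat (a point): centre of a tube seated in the fixed spare-tube nest, 40 mm above the bench; x = the tube's direction (ends alike), its middle over the pin. Nest: aluminium base 100 x 60 mm, 12 mm high; two grey vee saddles 12 mm thick at x = +30 and -30 mm, tops 37 mm above the bench, 44 mm over y; steel sensing pin between them; 48 mm free between the saddles for fingers.
- sensing_pin (a joint): travel of the nest's sensing pin, m: 0 = up (tip 34 mm above the bench), 0.006 = fully down; the weight of a tube lying in the vees holds it down (about 0.2 N)
- mortar: white mortar, 76 mm wide, 46 mm high, bystander; origin at the centre of its underside
- dropper: brown dropper bottle, 35 mm wide, 103 mm high, bystander; origin at the centre of its underside
- weight: steel knobbed weight, 30 mm wide, 52 mm high, bystander; origin at the centre of its underside
- beaker: beaker, 56 mm wide, 70 mm high, bystander; origin at the centre of its underside
Things that resemble listed ones, but are neither listed nor needed, are in the scene too. What is shaped like the part that bears tube_3_center but green or yellow is not meant.

How it is judged:
By the outcome, as a careful person would: the job done as asked, in the order asked, and still so for the second after the job is handed in, with the robot touching nothing.
It also fails if it takes over 72 s, if anything falls off the work surface, if the arm or the gripper's body presses on something with over 40 N, if the wrist force passes 120 N, or if a joint passes its speed limit or range.

## Working session

There is one attempt and no reset: what is moved stays moved. The work goes in short steps, Python scripts to look and compute and a tool call to move; the robot and the scene stay as the last step left them, time stands still between calls to the robot, and variables do not carry over. Pictures are saved under pics/ and viewed, about 8 in all and at most 12, crops included, and the job is handed in when it is done.

Besides the shell and the picture viewer there is one more tool, called after ">>>" by a JSON object that holds its "name" and its "arguments", one argument or row to a line. apply_moves: Moves the arm, as the interface text tells. Shifts and turns lie within -1 to 1; 1 stands for 1 m of shift or 60 degrees of turn. Its arguments: {"type":"object","properties":{"motion":{"type":"array","items":{"type":"array"}}},"required":["motion"]}

```bash
mkdir -p pics; ls
python3 - <<'E'
from plant import r
import cv2,numpy as np
for n in("scene","top"):
    cv2.imwrite(f"pics/{n}0.png",r.snapshot(n)[:,:,::-1]); c=r.calibration(n); print(n,np.round(c["K"],1).tolist(),np.round(c["T"],4).tolist(),[k for k in c])
c=r.calibration("wrist");print({k:np.round(v,4).tolist() if not isinstance(v,str) else v for k,v in c.items()})
s=r.sense();print(s,r.pinch_z)
a=cv2.imread("pics/scene0.png");b=cv2.imread("pics/top0.png")
E
```

```text
pics
scene [[502.2, 0.0, 321.1], [0.0, 502.2, 196.9], [0.0, 0.0, 1.0]] [[-0.8263, 0.3745, -0.4208, -0.016], [-0.5629, -0.5776, 0.5912, 0.8332], [-0.0216, 0.7253, 0.688, 1.0493], [0.0, 0.0, 0.0, 1.0]] ['K', 'T']
top [[467.7, 0.0, 319.5], [0.0, 467.7, 200.0], [0.0, 0.0, 1.0]] [[-0.0226, 0.9992, -0.0332, 0.5232], [-0.9996, -0.0219, 0.0204, 0.0032], [0.0197, 0.0336, 0.9992, 1.3149], [0.0, 0.0, 0.0, 1.0]] ['K', 'T']
{'K': [[309.7069, 0.0, 313.8146], [0.0, 309.7069, 195.3679], [0.0, 0.0, 1.0]], 'T_tool_cam': [[0.0009, 0.9639, 0.2662, 0.0672], [1.0, -0.0009, -0.0002, -0.0], [0.0001, 0.2662, -0.9639, -0.1426], [0.0, 0.0, 0.0, 1.0]]}
{'time_s': 0.1, 'joint_pos': array([ 1.14130558e+00,  3.08937093e-01,  1.63508583e+00, -1.36839009e-06,
        1.19971375e+00, -6.97395679e-02]), 'qvel': array([-1.15988544e-03, -2.98402512e-03, -2.94655954e-03,  7.69404101e-05,
        2.75468110e-05, -1.53834362e-04]), 'effort': array([-6.34525568e-04, -4.16413987e+01, -2.77643824e+01, -6.19581169e-05,
        4.13506132e-03, -1.66244490e-05]), 'tcp_pos': array([0.21975558, 0.58427457, 0.23013733]), 'ee_rot': array([ 1.78906825e-01,  9.83865437e-01, -1.03894253e-03, -2.64201982e-04]), 'contact_force': array([ 0.20381438, -0.2168407 ,  0.01851022]), 'ft_torque': array([-0.03029804,  0.02817158, -0.03969979]), 'finger_gap': 0.08532260423490652} 0.0187
```

View pics/scene0.png

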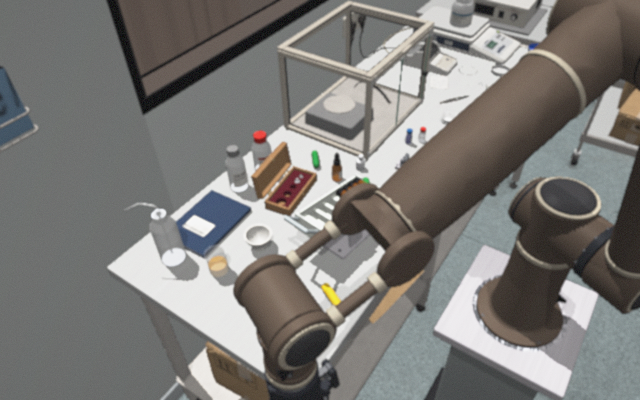

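View pics/top0.png

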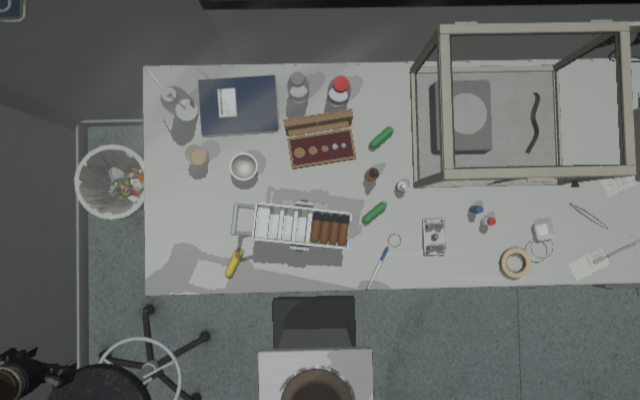

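The top view shows the board at (300,226) with its bar at (243,220) on the left and four tubes at (315–345,229). The nest is at (434,237), the mortar (244,166), the dropper (372,174), the weight (402,187) and the beaker (198,156). I'll crop in for pixel measurements.

```bash
python3 - <<'E'
import cv2
b=cv2.imread("pics/top0.png")[185:275,222:352]
cv2.imwrite("pics/c1.png",cv2.resize(b,None,fx=6,fy=6,interpolation=cv2.INTER_CUBIC))
b=cv2.imread("pics/top0.png")[200:270,400:470]
cv2.imwrite("pics/c2.png",cv2.resize(b,None,fx=6,fy=6,interpolation=cv2.INTER_CUBIC))
E
cat > h.py <<'E'
import numpy as np
from plant import r
def pix2world(n,u,v,z):
    c=r.calibration(n);K,T=c["K"],c["T"]
    d=T[:3,:3]@np.array([(u-K[0,2])/K[0,0],-(v-K[1,2])/K[1,1],-1]);o=T[:3,3]
    return o+d*(z-o[2])/d[2]
def world2pix(n,p):
    c=r.calibration(n);K,T=c["K"],c["T"]
    q=T[:3,:3].T@(np.array(p)-T[:3,3]);return K[0,0]*q[0]/-q[2]+K[0,2],K[1,1]*-q[1]/-q[2]+K[1,2]
def wrist_ray(u,v,s):
    from scipy.spatial.transform import Rotation as R
    c=r.calibration("wrist");K,T=c["K"],c["T_tool_cam"]
    x,y=(u-K[0,2])/K[0,0],(v-K[1,2])/K[1,1];t=np.hypot(x,y)
    d=np.array([np.sin(t)*x/t,-np.sin(t)*y/t,-np.cos(t)])
    Rt=R.from_quat(s["ee_rot"]).as_matrix()
    return Rt@T[:3,3]+s["tcp_pos"],Rt@T[:3,:3]@d
def wrist2world(u,v,s,z):
    o,d=wrist_ray(u,v,s);return o+d*(z-o[2])/d[2]
E
```

```text
(no output)
```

View pics/c1.png

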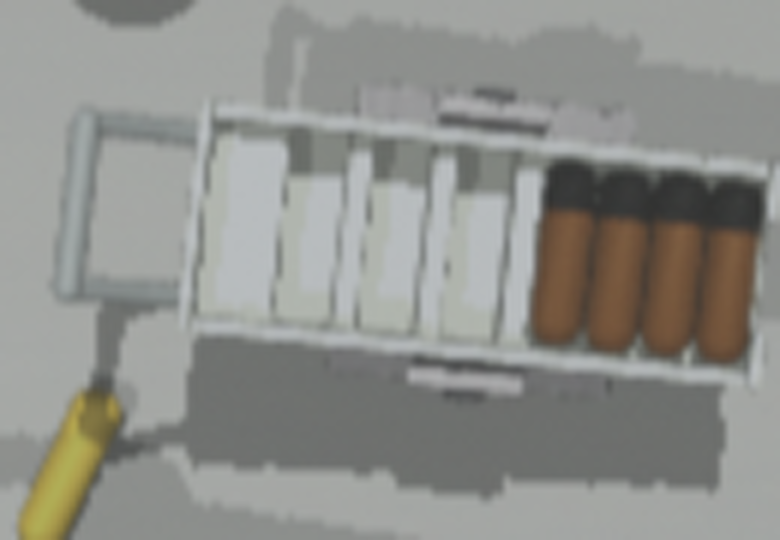

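View pics/c2.png

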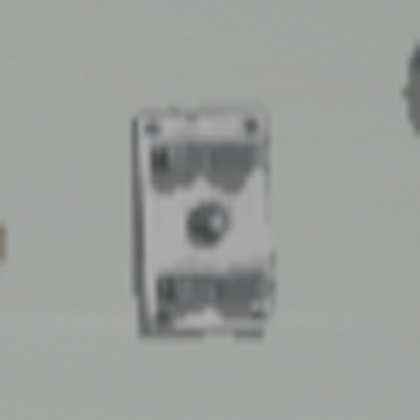

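Run:
```python
from h import *
np.set_printoptions(precision=4,suppress=True)
P=lambda a,b,z,o=(222,185):pix2world("top",o[0]+(a+.5)/6-.5,o[1]+(b+.5)/6-.5,z)
q=-.12
b1=P(85,112,.170);b2=P(63,295,.170);bar=(b1+b2)/2
print("bar",b1,b2,bar,np.linalg.norm(b1-b2))
ce=P(730,268,.115); print("endtube",ce)
ax=b1-b2;print("axis yaw deg",np.degrees(np.arctan2(ax[1],ax[0])))
d=bar-ce;print("d",d,np.linalg.norm(d[:2]),"yaw",np.degrees(np.arctan2(d[1],d[0])), "expect",.170*np.cos(q)-.05*np.sin(q)*-1*-1+ .106*np.cos(q)-.022*np.sin(q)*0)
N=lambda a,b,z:P(a,b,z,(400,200))
pin=N(207,222,.034);print("pin",pin)
c=[N(*p,.012) for p in((138,115),(268,112),(270,330),(145,333))];print("base",np.array(c),np.mean(c,0))
s=[N(*p,.037) for p in((203,165),(212,292))];print(s)
for n,(u,v) in dict(mortar=(244,166),dropper=(372,174),weight=(402,187),green=(374,212),penTop=(386,252)).items(): print(n,pix2world("top",u,v,.03))
```

```text
bar [0.5579 0.1844 0.17  ] [0.4838 0.1945 0.17  ] [0.5208 0.1894 0.17  ] 0.0747747517673392
endtube [ 0.4868 -0.0805  0.115 ]
axis yaw deg -7.7860212959605635
d [0.0341 0.27   0.055 ] 0.2721126730488271 yaw 82.81026181890202 expect 0.28000079386011306
pin [ 0.4584 -0.3354  0.034 ]
base [[ 0.5078 -0.3105  0.012 ]
 [ 0.5078 -0.3714  0.012 ]
 [ 0.4065 -0.3692  0.012 ]
 [ 0.4065 -0.3107  0.012 ]] [ 0.4571 -0.3404  0.012 ]
[array([ 0.4846, -0.3336,  0.037 ]), array([ 0.4266, -0.3359,  0.037 ])]
mortar [0.664  0.1822 0.03  ]
dropper [ 0.6346 -0.1696  0.03  ]
weight [ 0.5969 -0.2517  0.03  ]
green [ 0.5296 -0.1724  0.03  ]
penTop [ 0.4191 -0.2025  0.03  ]
```

>>> {"name": "apply_moves", "arguments": {
  "motion": [
    [[0,0,0.222],[0.3,-0.395,0.03],0.5],
    [[0,0,0.222],[0.3,-0.395,0.03],0.5],
    [[0,0,0.222],[0.3,-0.395,0.03],0.5],
    [[0,0,0.222],[0.3,-0.395,0.03],0.5],
    [[0,0,0.222],[0.3,-0.395,0.03],0.5],
    [[0,0,0.222],[0.3,-0.395,0.03],0.5],
    [[0,0,0.222],[0.3,-0.395,0.03],0.5],
    [[0,0,0.222],[0.3,-0.395,0.03],0.5],
    [[0,0,0.222],[0.3,-0.395,0.03],0.5],
    [[0,0,0.222],[0.3,-0.395,0.03],0.5],
    [[0,0,0.222],[0.3,-0.395,0.03],0.5]
  ]
}}

```text
time_s: 1.48
tcp_pos: [0.5189, 0.1911, 0.2608]
ee_rot: [0.063, 0.998, 0.0, -0.001]
contact_force: [0.7, 0.1, 0.3]
finger_gap: 0.043
```

Run:
```python
from h import *
import cv2
s=r.sense();cv2.imwrite("pics/w1.png",r.snapshot("wrist")[:,:,::-1]);print(s["tcp_pos"],s["ee_rot"],s["finger_gap"],s["time_s"],s["joint_pos"])
```

```text
[0.51894927 0.19108604 0.26079432] [ 6.27347381e-02  9.98030041e-01  1.20858602e-05 -6.24600668e-04] 0.04295156016154469 1.475 [ 2.73818784e-01  1.43480619e-01  1.77387116e+00  4.62720830e-04
  1.22541202e+00 -1.17158251e+00]
```

View pics/w1.png

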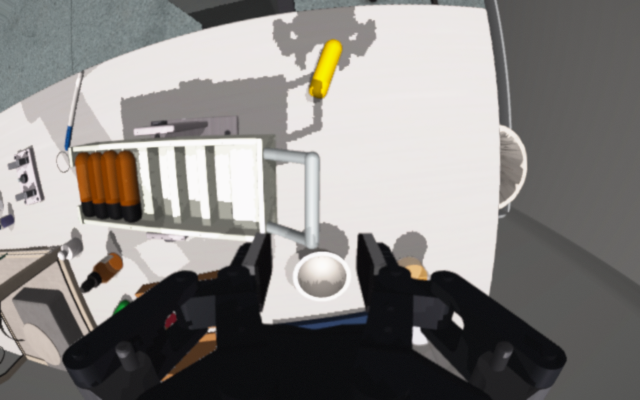

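Wrist view: the bar runs from (312,158) to (314,242), with the board to its left and the fingers straddling it from below.

Run:
```python
from h import *
import cv2
np.set_printoptions(precision=4,suppress=True)
s=r.sense()
for u,v in((312,158),(314,242)): print(wrist2world(u,v,s,.170))
for u,v in((85,183),(132,185)): print("tube",wrist2world(u,v,s,.118))
```

```text
[0.4868 0.1939 0.17  ]
[0.5557 0.1868 0.17  ]
tube [ 0.4826 -0.0727  0.118 ]
tube [ 0.4948 -0.0024  0.118 ]
```

>>> {"name": "apply_moves", "arguments": {
  "motion": [
    [[0,0,0],[0.002,-0.001,-0.05],0.5],
    [[0,0,0],[0.002,-0.001,-0.09],0.5],
    [[0,0,0],[0.002,-0.001,-0.11],0.5],
    [[0,0,0],[0.002,-0.001,-0.11],0.6],
    [[0,0,0],[0.002,-0.001,-0.11],0.9],
    [[0,0,0],[0.002,-0.001,-0.11],1],
    [[0,0,0],[0.002,-0.001,-0.11],1],
    [[0,0,0],[0.002,-0.001,-0.11],1]
  ]
}}

```text
time_s: 2.52
tcp_pos: [0.5227, 0.1891, 0.1525]
ee_rot: [0.064, 0.998, 0.0, 0.001]
contact_force: [-1.1, -1.3, 3.7]
finger_gap: 0.0098
```

>>> {"name": "apply_moves", "arguments": {
  "motion": [
    [[0,0,0],[0.0005,0.004,-0.01],1],
    [[0,0,0],[0.001,0.007,-0.02],1],
    [[0,0,0],[0.001,0.009,-0.0285],1],
    [[0,0,0],[0.0015,0.011,-0.037],1],
    [[0,0,0],[0.0015,0.0125,-0.046],1],
    [[0,0,0],[0.0015,0.0135,-0.055],1],
    [[0,0,0],[0.0015,0.0135,-0.055],1],
    [[0,0,0],[0.002,0.014,-0.064],1],
    [[0,0,0],[0.002,0.014,-0.0725],1],
    [[0,0,0],[0.002,0.014,-0.0725],1],
    [[0,0,0],[0.002,0.0135,-0.081],1],
    [[0,0,0],[0.0015,0.013,-0.09],1],
    [[0,0,0],[0.0015,0.0125,-0.095],1],
    [[0,0,0],[0.0015,0.012,-0.1],1],
    [[0,0,0],[0.0015,0.012,-0.1],1],
    [[0,0,0],[0.0015,0.012,-0.1],1],
    [[0,0,0],[0.0015,0.012,-0.1],1],
    [[0,0,0],[0.0015,0.012,-0.1],1]
  ]
}}

```text
time_s: 4.78
tcp_pos: [0.5242, 0.2008, 0.0512]
ee_rot: [0.064, 0.998, 0.0, 0.001]
contact_force: [5.0, -1.7, -1.7]
finger_gap: 0.01
```

Run:
```python
from h import *
import cv2
s=r.sense();cv2.imwrite("pics/w2.png",r.snapshot("wrist")[:,:,::-1])
```

```text
(no output)
```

View pics/w2.png

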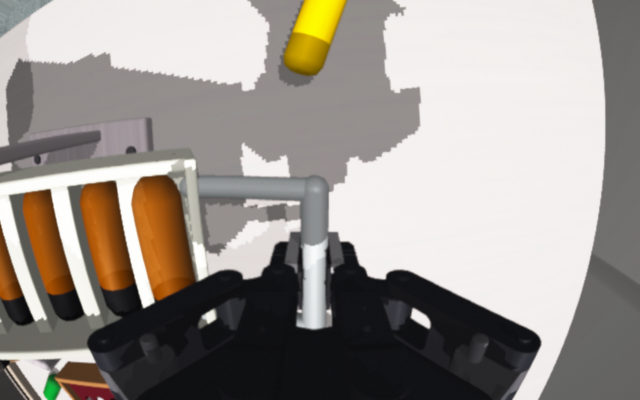

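The strip holds one tube at (165,240), pockets 3 and 2 hold tubes at (110,245) and (52,250), and another is at the left edge in pocket 1. All four have left the channel, so I'll tip the board back slowly.

>>> {"name": "apply_moves", "arguments": {
  "motion": [
    [[0,0,0],[0.0003,0.0015,0.013],1],
    [[0,0,0],[0.0003,0.0024,0.0264],1],
    [[0,0,0],[0.0003,0.0018,0.04],1],
    [[0,0,0],[0.0001,0.0008,0.053],1],
    [[0,0,0],[-0.0002,-0.0018,0.066],1],
    [[0,0,0],[-0.0006,-0.0048,0.079],1],
    [[0,0,0],[-0.001,-0.009,0.092],1],
    [[0,0,0],[-0.0018,-0.014,0.1037],1],
    [[0,0,0],[-0.0026,-0.02,0.1155],1],
    [[0,0,0],[-0.0034,-0.027,0.127],1],
    [[0,0,0],[-0.0034,-0.027,0.127],1],
    [[0,0,0],[-0.004,-0.032,0.134],1],
    [[0,0,0],[-0.0047,-0.0374,0.1412],1],
    [[0,0,0],[-0.005,-0.04,0.1445],1],
    [[0,0,0],[-0.0055,-0.043,0.148],1],
    [[0,0,0],[-0.0055,-0.043,0.148],1],
    [[0,0,0],[-0.0055,-0.043,0.148],1],
    [[0,0,0],[-0.0055,-0.043,0.148],1],
    [[0,0,0],[-0.0055,-0.043,0.148],1],
    [[0,0,0],[-0.0055,-0.043,0.148],1]
  ]
}}

```text
time_s: 7.32
tcp_pos: [0.5189, 0.1607, 0.1997]
ee_rot: [0.064, 0.998, 0.003, 0.001]
contact_force: [3.0, 5.9, 1.0]
finger_gap: 0.01
```

Run:
```python
from h import *
import cv2
s=r.sense();a=r.snapshot("wrist")[:,:,::-1];b=r.snapshot("top")[140:280,210:460,::-1]
b=cv2.resize(b,(640,358));cv2.imwrite("pics/w3.png",cv2.resize(np.vstack([a[:,:],b]),None,fx=.78,fy=.78))
```

```text
(no output)
```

View pics/w3.png

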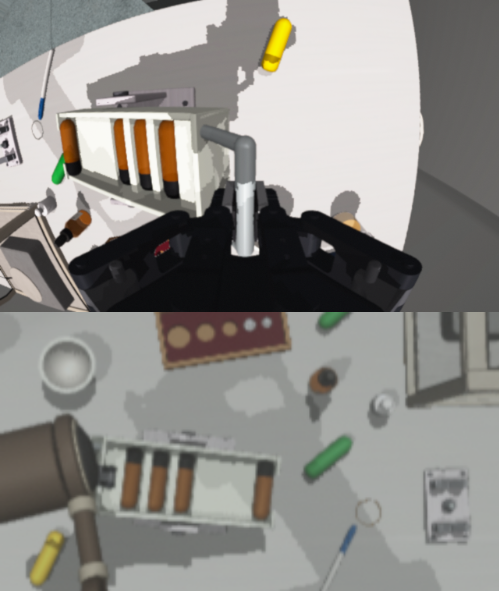

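All three pockets are filled and the spare is at the channel end. I'll ease the board back to a slight channel-down tilt and let go of the bar.

>>> {"name": "apply_moves", "arguments": {
  "motion": [
    [[0,0,0],[0.001,0.008,-0.01],1],
    [[0,0,0],[0.002,0.016,-0.021],1],
    [[0,0,0],[0.0025,0.0205,-0.0285],1],
    [[0,0,0],[0.003,0.025,-0.0362],1],
    [[0,0,0],[0.0035,0.028,-0.0425],1],
    [[0,0,0],[0.004,0.0315,-0.049],1],
    [[0,0,0],[0.004,0.0315,-0.049],1],
    [[0,0,0],[0.004,0.0315,-0.049],0.5],
    [[0,0,0],[0.004,0.0315,-0.049],0.5],
    [[0,0,0],[0.004,0.0315,-0.049],0.5],
    [[0,0,0],[0.004,0.0315,-0.02],0.5],
    [[0,0,0],[0.004,0.0315,0.03],0.5],
    [[0,0,0],[0.004,0.0315,0.07],0.5],
    [[0,0,0],[0.004,0.0315,0.07],0.5]
  ]
}}

```text
time_s: 9.18
tcp_pos: [0.5244, 0.1901, 0.2737]
ee_rot: [0.064, 0.998, 0.001, 0.004]
contact_force: [-0.3, -0.4, -0.7]
finger_gap: 0.0428
```

>>> {"name": "apply_moves", "arguments": {
  "motion": [
    [[0,0,0],[-0.038,-0.269,-0.03],0.5],
    [[0,0,0],[-0.038,-0.269,-0.03],0.5],
    [[0,0,0],[-0.038,-0.269,-0.03],0.5],
    [[0,0,0],[-0.038,-0.269,-0.03],0.5],
    [[0,0,0],[-0.038,-0.269,-0.03],0.5],
    [[0,0,0],[-0.038,-0.269,-0.03],0.5],
    [[0,0,0],[-0.038,-0.269,-0.03],0.5]
  ]
}}

```text
time_s: 10.05
tcp_pos: [0.4835, -0.0788, 0.2384]
ee_rot: [0.064, 0.998, 0.001, -0.001]
contact_force: [0.2, 0.1, 0.4]
finger_gap: 0.043
```

Run:
```python
from h import *
import cv2
s=r.sense();cv2.imwrite("pics/w4.png",r.snapshot("wrist")[:,:,::-1]);print(s["tcp_pos"],s["ee_rot"],s["finger_gap"])
```

```text
[ 0.48346445 -0.07878535  0.23839585] [ 6.36517348e-02  9.97971625e-01  5.07485513e-04 -9.14081349e-04] 0.04296806957780008
```

View pics/w4.png

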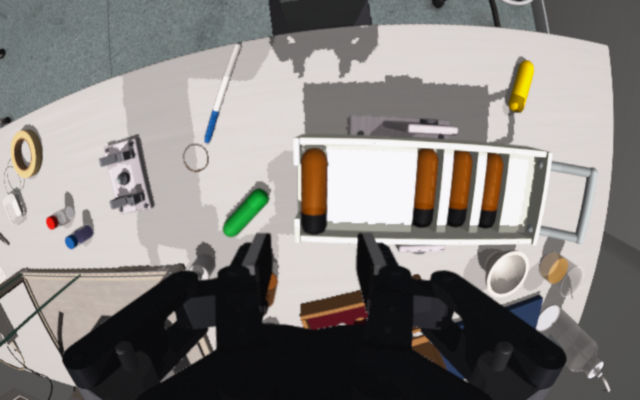

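Run:
```python
from h import *
import cv2
np.set_printoptions(precision=4,suppress=True)
s=r.sense();a=cv2.imread("pics/w4.png");h=cv2.cvtColor(a,cv2.COLOR_BGR2HSV)
m=((h[:,:,0]>5)&(h[:,:,0]<18)&(h[:,:,1]>150)&(h[:,:,2]>60)); 
for v in(165,180,195,205):
    u=np.where(m[v,296:335])[0]+296;print(v,u.min(),u.max(),wrist2world(u.mean(),v,s,.109),wrist2world(u.min(),v,s,.109)[1]-wrist2world(u.max(),v,s,.109)[1])
for p in((314,148),(314,233)):print("ends",wrist2world(*p,s,.112))
# bar height check via wall rows; bar
for p in((593,170),(580,241)):
  for z in(.16,.17,.18):print("bar",wrist2world(*p,s,z))
print("pin",wrist2world(124,177,s,.034),"sad",wrist2world(118,154,s,.036),wrist2world(129,198,s,.036))
```

```text
165 302 326 [ 0.4638 -0.0757  0.109 ] -0.021222677952557542
180 302 325 [ 0.4773 -0.0779  0.109 ] -0.02055675316766431
195 302 325 [ 0.4912 -0.0797  0.109 ] -0.020813541883926534
205 302 325 [ 0.5007 -0.0809  0.109 ] -0.021006740418231085
ends [ 0.4483 -0.0738  0.112 ]
ends [ 0.5271 -0.0837  0.112 ]
bar [0.4867 0.2058 0.16  ]
bar [0.4835 0.1933 0.17  ]
bar [0.4804 0.1809 0.18  ]
bar [0.5637 0.1989 0.16  ]
bar [0.5571 0.1868 0.17  ]
bar [0.5505 0.1746 0.18  ]
pin [ 0.4561 -0.3258  0.034 ] sad [ 0.4247 -0.3263  0.036 ] [ 0.4845 -0.3243  0.036 ]
```

>>> {"name": "apply_moves", "arguments": {
  "motion": [
    [[0,0,0],[0.003,0,-0.05],0.5],
    [[0,0,0],[0.003,0,-0.09],0.5],
    [[0,0,0],[0.003,0,-0.115],0.5],
    [[0,0,0],[0.003,0,-0.13],0.5],
    [[0,0,0],[0.003,0,-0.138],0.5],
    [[0,0,0],[0.003,0,-0.138],0.5]
  ]
}}

```text
time_s: 10.85
tcp_pos: [0.4874, -0.0792, 0.1014]
ee_rot: [0.063, 0.998, -0.0, 0.0]
contact_force: [-1.3, -0.1, 0.2]
finger_gap: 0.0428
```

Run:
```python
from h import *
import cv2
cv2.imwrite("pics/w5.png",r.snapshot("wrist")[:,:,::-1])
```

```text
(no output)
```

View pics/w5.png

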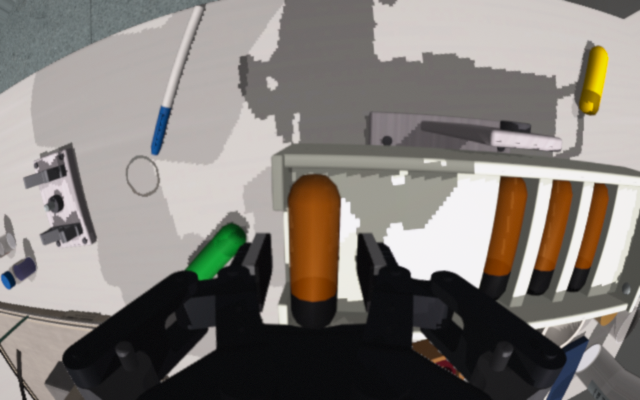

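The tube at (313,250) is centred between the pads, the left finger is in the wall gap, and nothing is touching. Closing, then lifting straight up.

>>> {"name": "apply_moves", "arguments": {
  "motion": [
    [[0,0,0],[0,0,0],0.6],
    [[0,0,0],[0,0,0],0.7],
    [[0,0,0],[0,0,0],0.8],
    [[0,0,0],[0,0,0],0.9],
    [[0,0,0],[0,0,0],1],
    [[0,0,0],[0,0,0],1],
    [[0,0,0],[0,0,0.01],1],
    [[0,0,0],[0,0,0.03],1],
    [[0,0,0],[0,0,0.07],1],
    [[0,0,0],[0,0,0.12],1],
    [[0,0,0],[0,0,0.12],1]
  ]
}}

```text
time_s: 12.28
tcp_pos: [0.4901, -0.0807, 0.2259]
ee_rot: [0.063, 0.998, -0.001, 0.005]
contact_force: [0.1, -0.3, -0.6]
finger_gap: 0.022
```

>>> {"name": "apply_moves", "arguments": {
  "motion": [
    [[0,0,0.12],[-0.03,-0.253,-0.03],1],
    [[0,0,0.12],[-0.03,-0.253,-0.03],1],
    [[0,0,0.12],[-0.03,-0.253,-0.03],1],
    [[0,0,0.12],[-0.03,-0.253,-0.03],1],
    [[0,0,0.12],[-0.03,-0.253,-0.03],1],
    [[0,0,0.12],[-0.03,-0.253,-0.03],1],
    [[0,0,0.12],[-0.03,-0.253,-0.03],1],
    [[0,0,0.12],[-0.03,-0.253,-0.03],1]
  ]
}}

```text
time_s: 13.28
tcp_pos: [0.4574, -0.331, 0.1913]
ee_rot: [-0.0, 1.0, 0.0, -0.0]
contact_force: [0.2, 0.7, -0.3]
finger_gap: 0.0221
```

Run:
```python
from h import *
import cv2
s=r.sense();a=r.snapshot("wrist")[:,:,::-1];cv2.imwrite("pics/w6.png",a);print(s["tcp_pos"],s["ee_rot"],s["finger_gap"])
cv2.imwrite("pics/w6c.png",cv2.resize(a[100:350,190:440],(750,600),interpolation=cv2.INTER_CUBIC))
```

```text
[ 0.45740363 -0.33101926  0.19132625] [-2.05949030e-04  9.99999965e-01  1.48043215e-04 -6.96252016e-05] 0.022096996021977944
```

View pics/w6c.png

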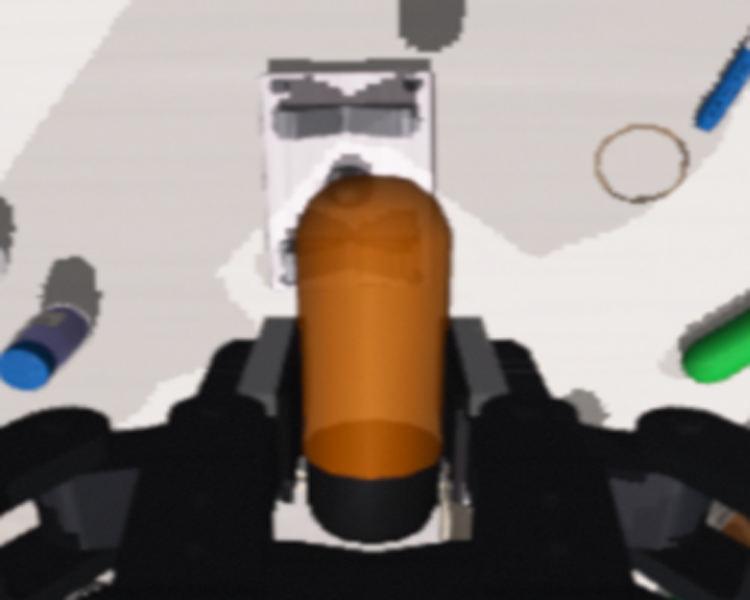

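Run:
```python
from h import *
np.set_printoptions(precision=4,suppress=True)
s=r.sense()
W=lambda u,v,z:wrist2world(190+u/3,100+v/2.4,s,z)
for n,p,z in(("baseNL",(262,75),.012),("baseNR",(432,75),.012),("baseFL",(273,287),.012),("baseR",(434,190),.012),("sadL",(275,108),.037),("sadR",(417,108),.037),("vee",(346,122),.026),("pin",(349,180),.034),
 ("farsadL",(303,240),.037),("farsadR",(419,240),.037),("tubeNearEnd",(374,177),.200),("tubeL",(300,250),.2),("tubeR",(450,250),.2),("tubeL",(303,430),.2),("tubeR",(442,430),.2),("capfar",(372,542),.2)): print(n,W(*p,z))
```

```text
baseNL [ 0.4101 -0.3692  0.012 ]
baseNR [ 0.4103 -0.3104  0.012 ]
baseFL [ 0.5071 -0.3676  0.012 ]
baseR [ 0.4613 -0.309   0.012 ]
sadL [ 0.422  -0.3623  0.037 ]
sadR [ 0.4221 -0.3167  0.037 ]
vee [ 0.4292 -0.3397  0.026 ]
pin [ 0.4522 -0.3386  0.034 ]
farsadL [ 0.4771 -0.354   0.037 ]
farsadR [ 0.4771 -0.3154  0.037 ]
tubeNearEnd [ 0.4174 -0.3309  0.2   ]
tubeL [ 0.4314 -0.342   0.2   ]
tubeR [ 0.4314 -0.3193  0.2   ]
tubeL [ 0.4707 -0.3426  0.2   ]
tubeR [ 0.4707 -0.3194  0.2   ]
capfar [ 0.501 -0.331  0.2  ]
```

>>> {"name": "apply_moves", "arguments": {
  "motion": [
    [[0,0,0.02],[0,-0.0073,-0.04],1],
    [[0,0,0.02],[0,-0.0073,-0.08],1],
    [[0,0,0.02],[0,-0.0073,-0.115],1],
    [[0,0,0.02],[0,-0.0073,-0.135],1],
    [[0,0,0.02],[0,-0.0073,-0.145],1],
    [[0,0,0.02],[0,-0.0073,-0.15],1],
    [[0,0,0.02],[0,-0.0073,-0.15],1],
    [[0,0,0.02],[0,-0.0073,-0.15],1]
  ]
}}

```text
time_s: 14.32
tcp_pos: [0.4578, -0.3405, 0.0424]
ee_rot: [-0.01, 1.0, -0.001, 0.001]
contact_force: [0.5, -0.2, 0.2]
finger_gap: 0.0219
```

Run:
```python
from h import *
import cv2
s=r.sense();a=r.snapshot("wrist")[:,:,::-1];b=r.snapshot("top")[140:280,210:460,::-1]
print(s["tcp_pos"],s["contact_force"])
cv2.imwrite("pics/w7.png",cv2.resize(a[120:370,190:440],(750,600),interpolation=cv2.INTER_CUBIC))
```

```text
[ 0.45783987 -0.34050771  0.04239402] [ 0.45765356 -0.20135304  0.18285467]
```

View pics/w7.png

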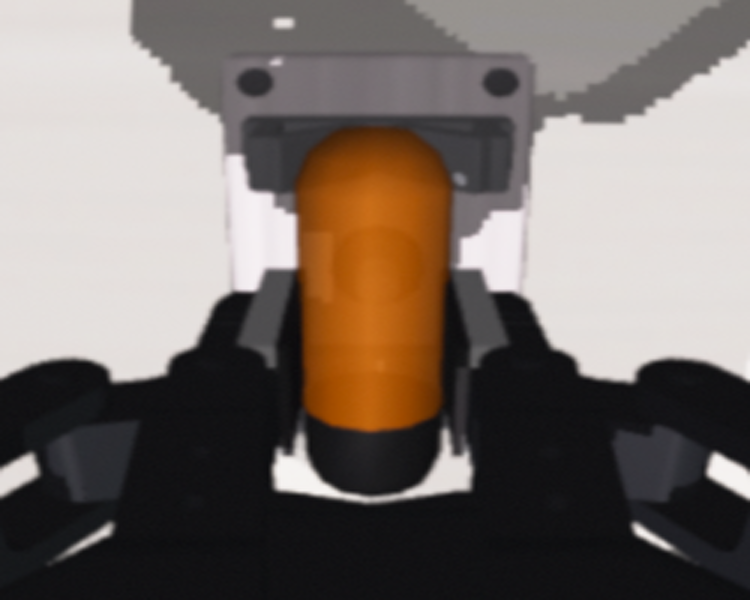

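Tube axis is at u=375 and the saddle centre at u=380 (under 1 mm off). The pin shows through the tube at (378,265). Lowering gently.

>>> {"name": "apply_moves", "arguments": {
  "motion": [
    [[0,0,0],[0,0.001,-0.003],1],
    [[0,0,0],[0,0.001,-0.005],1],
    [[0,0,0],[0,0.001,-0.007],1],
    [[0,0,0],[0,0.001,-0.008],1],
    [[0,0,0],[0,0.001,-0.008],1]
  ]
}}

```text
time_s: 15.05
tcp_pos: [0.457, -0.3387, 0.0331]
ee_rot: [-0.01, 1.0, 0.0, -0.0]
contact_force: [0.7, 0.3, -0.3]
finger_gap: 0.0219
```

>>> {"name": "apply_moves", "arguments": {
  "motion": [
    [[0,0,0],[0,0,-0.001],1],
    [[0,0,0],[0,0,-0.001],1],
    [[0,0,0],[0,0,-0.001],1]
  ]
}}

```text
time_s: 15.42
tcp_pos: [0.4571, -0.3389, 0.0323]
ee_rot: [-0.01, 1.0, -0.0, 0.0]
contact_force: [0.2, -0.1, -0.9]
finger_gap: 0.022
```

>>> {"name": "apply_moves", "arguments": {
  "motion": [
    [[0,0,0],[0,0,-0.001],1],
    [[0,0,0],[0,0,-0.001],1],
    [[0,0,0],[0,0,-0.001],1]
  ]
}}

```text
time_s: 15.8
tcp_pos: [0.4573, -0.3393, 0.0316]
ee_rot: [-0.01, 1.0, -0.0, 0.0]
contact_force: [0.4, -0.6, 2.4]
finger_gap: 0.0219
```

>>> {"name": "apply_moves", "arguments": {
  "motion": [
    [[0,0,0],[0,0,-0.0005],1],
    [[0,0,0],[0,0,-0.0005],1],
    [[0,0,0],[0,0,-0.0005],1]
  ]
}}

```text
time_s: 16.18
tcp_pos: [0.4574, -0.3394, 0.0313]
ee_rot: [-0.01, 1.0, -0.001, 0.0]
contact_force: [-1.9, -1.9, 5.8]
finger_gap: 0.0215
```

The saddles are carrying load (force up to 5.8 N), so I'll open gradually and rise.

>>> {"name": "apply_moves", "arguments": {
  "motion": [
    [[0,0,0],[0,0,0],0.74],
    [[0,0,0],[0,0,0],0.71],
    [[0,0,0],[0,0,0],0.68],
    [[0,0,0],[0,0,0],0.64],
    [[0,0,0],[0,0,0],0.58],
    [[0,0,0],[0,0,0],0.5],
    [[0,0,0],[0,0,0],0.5],
    [[0,0,0],[0,0,0.01],0.5],
    [[0,0,0],[0,0,0.04],0.5],
    [[0,0,0],[0,0,0.09],0.5],
    [[0,0,0],[0,0,0.15],0.5],
    [[0,0,0],[0,0,0.15],0.5]
  ]
}}

```text
time_s: 17.68
tcp_pos: [0.461, -0.3422, 0.1883]
ee_rot: [-0.01, 1.0, -0.005, 0.005]
contact_force: [-0.3, 0.8, 0.2]
finger_gap: 0.0427
```

Run:
```python
from h import *
import cv2
s=r.sense();a=r.snapshot("wrist")[:,:,::-1];b=r.snapshot("top")[140:280,210:460,::-1]
print(s["tcp_pos"],s["contact_force"],s["time_s"])
cv2.imwrite("pics/w8.png",np.vstack([a[60:340,:],cv2.resize(b,(570,319))[:,:].copy() if 0 else cv2.copyMakeBorder(cv2.resize(b,(570,319)),0,0,0,70,0)]))
```

```text
[ 0.46100244 -0.34216482  0.18827223] [-0.30020804  0.81895632  0.22425541] 17.675
```

View pics/w8.png

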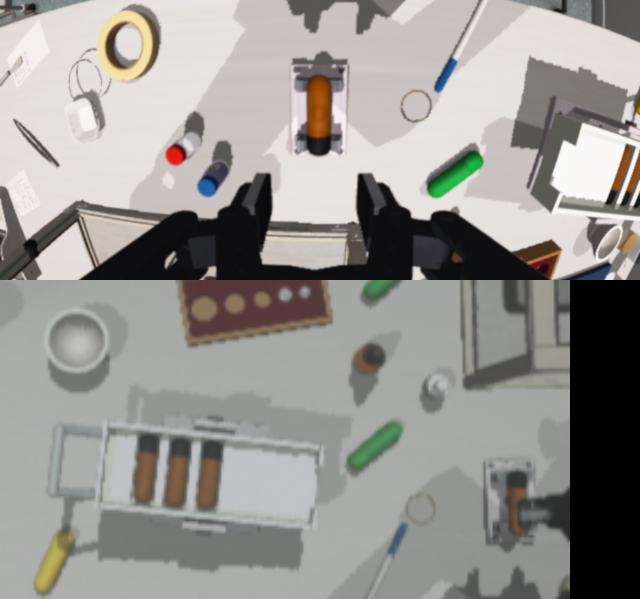

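The tube lies centred across both saddles, at (319,113) in the wrist view. All three pockets are filled, the channel is empty and the bystanders haven't moved. One numeric check, then I'll hand in.

Run:
```python
from h import *
s=r.sense()
for p in((319,134),(319,213)):print(wrist2world(*p,s,.04))
for u in(306,332):print(wrist2world(u,165,s,.04))
print(s["contact_force"],np.abs(s["qvel"]).max());r.job_done()
```

```text
[ 0.41101009 -0.33577923  0.04      ]
[ 0.48715192 -0.33395551  0.04      ]
[ 0.44023411 -0.34723259  0.04      ]
[ 0.439707   -0.32297458  0.04      ]
[-0.36671403 -0.51051727  0.33871271] 0.044558536953768574
the job is handed in; nothing more can be done
```

The three counted tubes are in their pockets and the spare lies in the vees of the nest. I handed the job in at about 17.7 s of the 72 s allowed.

- **Counting:** I tipped the board by its bar to about +0.45, and all four tubes rolled out. Tipping it back to about −0.45 sent the spare to the end of the channel, with every pocket filled the first time. I then set the board to about −0.12 and let go of the bar.
- **Placing:** I took the spare through the wall gap and lowered it until I felt about 6 N upward. Then I opened the gripper in small steps and rose clear.
- **Last checks:** Pictures showed three tubes in the pockets, an empty channel and the bystanders in the view where they were. The nest tube lies across both saddles, about 24 mm wide and parallel to the nest to within a degree or two. The gripper touched nothing.
- **Not confirmed:**
  - I could not read the pin's travel directly. That it is held down is inferred from how the tube is seated.
  - The last picture put the tube's middle about 8 mm short of the nest centre along its length (x = 0.449 against about 0.458). Earlier views put it within a millimetre or two. I read its ends by eye and the arm was still settling, so this may be reading error. Even at 8 mm off, it would span both saddles and cover the pin.

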